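# Third hand at the pinning fixture

## Task

Make ready for a colleague to drive a pin: turn the knob of the air regulator until its pointer stands on the heavy raised mark, and then slide the forked lock fully home round the knob. Next lay the square-section batten flat on the bed of the pinning fixture, pointing straight at the fence and midway between the two bed lines, and push its end against the sprung fence until the fence's pointer stands between the two lines of its scale, the middle being a push of about 11 N. Keep that push steady for two seconds and finish while still holding it there; never drive the fence to its end stop, and leave the other loose things where they are.

Things in the scene. Friction and masses are not known exactly. Their poses are not given: they have to be found in the camera images.
- regulator: Grey air regulator fixed to the table, box 85 (x) x 160 (y) x 40 mm (z), with a small pressure gauge on its -x side (reaching x -59 mm) and a brass port at each y end; origin at the centre of its underside, z up. On its top, at x 0, y +25 mm, the upright knob; a heavy raised mark stands on the dial plate at the knob's +y side (x 0, y +56 mm). From the -y side the lock slides along +y between two low rails (tops 53 mm above the table).
- reg_knob (a joint): Angle of the regulator knob, rad, counter-clockwise from above is positive: 0 when its pointer points along the regulator's +x, 1.571 when it points along +y, on the mark (limits -0.3 and 2.8). It starts between 0.3 and 1.0. It stays where it is left (friction 0.04 N m).
- knob_grip (a point): Point on the knob's axis 78 mm above the table, 10 mm below the top of its grip bar; the point's x points along the pointer. The bar is 40 mm long (along x), 12 mm thick (along y), and rises from 46 to 88 mm above the table over a 46 mm round skirt; grip it across its thickness above 56 mm. A white line on its top and at its foot shows the pointer end.
- reg_lock (a joint): Travel of the forked lock, m: about 0 drawn back, 0.042 fully home, its two prongs then lying on either side of the knob's bar. Moves along the regulator's +y, stays where it is left (friction 1.5 N).
- lock_tab (a point): Point in the middle of the lock's upright steel tab, 76 mm above the table (8 mm below the tab's top); its axes are the regulator's. The tab is 24 mm wide (x), 12 mm thick (y), and stands free above 56 mm. It starts 79 to 85 mm to the -y side of the knob axis and ends 43 mm from it.
- batten: Loose square-section wooden batten 100 (x) x 30 (y) x 30 mm (z), 45 to 85 g; origin at the centre of its underside. It lies on the table.
- fixture: Pinning fixture fixed to the table: plywood bed 220 (x, from -115 to +105 mm) x 190 mm (y), 12 mm thick; origin on the table under the middle of the resting fence's front face, x pointing towards the fence and through it. Two thin lines on the bed at y -18 and +18 mm run up to the fence. Behind the fence an aluminium block and a small pin driver, up to 60 mm high (x +48 to +105 mm). At the +y side (y 71 to 93 mm) a scale strip 16 mm above the bed with two black lines.
- fence_face (a point): Bottom middle of the fence's front face, at bed height (12 mm above the table); moves with the fence; axes as the fixture's. The fence is an aluminium plate 120 mm wide (y) that stands 35 mm above the bed.
- fence (a joint): How far the fence is pushed back along the fixture's +x, m; 0 at rest, end stop at 0.028. Springs push it back with 700 N/m, no preload: 0.0157 is 11 N. Its pointer stands between the two lines of the scale from 0.010 to 0.0215 (7 to 15 N).
- flat_offcut: flat wood offcut 90x45x22 mm, wider and lower than the batten; origin at the centre of its underside. Bystander.
- tape_measure: tape measure 73x38 mm, 66 mm high; origin at the centre of its underside. Bystander.
- driver: screwdriver 177 mm long, 25 mm thick, lying along its x; origin at the centre of its underside. Bystander.

How it is judged:
By the outcome, as a careful person would: the job done as asked, in the order asked, and still so for the second after the job is handed in, while the arm keeps its last pose, push and grip.
It also fails if it takes over 58 s, if anything falls off the work surface, if the arm or the gripper's body presses on something with over 40 N, if the wrist force passes 120 N, or if a joint passes its speed limit or range.

## Robot

A 6-joint arm with a two-finger parallel gripper is mounted at the origin on a cart in front of the work surface, level with it; the furniture and walls round the work are solid. World frame = base frame: x ahead of the robot, y to its left, z up, the work surface at z = 0. Lengths are in m, angles in degrees, forces in N, time in s.
With the tool pointing down it reaches from about 0.3 to 0.875 m from the base axis. Payload 6.4 kg.
Tool frame: the origin (TCP) lies at the very end of the fingers, on their centre line; the grasp point (between the pads) lies 19 mm behind it; z points along the fingers, x is the direction in which the jaws open and shut, and the axes are right-handed (so a half turn about z gives the same grasp; the last joint's range is limited). The gripper opens to 88 mm and grips with 3 to 60 N. Pads are 18 mm wide; open, the fingers measure 123 mm over their backs; the gripper's body (75 mm by 187 mm) begins 45 mm behind the grasp point.
Start: joints at [63.409, 10.359, 92.074, -0, 77.567, -11.82], TCP at [0.147, 0.556, 0.239] pointing down, gripper open.
Joint ranges: [-171.53, 171.53], [-51.25, 118.39], [17.06, 147.69], [-65.23, 245.23], [0, 150.52], [-178.68, 178.68]. Speed limits (degrees/s): [147.25, 147.25, 172.46, 180, 180, 180].

## Interface

Orientations are given as a 3x3 rotation matrix whose columns are the frame's x, y, z axes.
In Python, from workcell import ctrl gives the robot as it stands. The module is installed in compiled form; this text tells all that it offers.
- The arm moves only by the shell command python3 -m pendant 'ROWS' [OPENING] [FORCE]. ROWS is JSON, a list of rows, each a list of 6 numbers: the shift along the tool's x, y, z in m, then the turn, a rotation vector about the tool's x, y, z in rad. In form: [[x, y, z, rx, ry, rz], ...]. A call has 1 to 20 rows; each row shifts and turns the commanded pose from where the row before left it, along the tool's axes as they then stand; what a row does not reach is not made up. A row lasts 1/8 s, in which the tool goes at most 62.5 mm and 10.7 degrees, less where a joint would pass 70% of its speed; a pose out of reach is approached as far as the arm can. A call with a gripper value outside its range is refused whole. OPENING is the finger opening in m, from 0 to 0.0881, set as the call begins (- or left out, the last holds). The fingers move at their own pace and stop on an object; FORCE is the grip in N (left out, the last holds). Time passes only in rows, so rows that do not move let the fingers close. It gives the time, the measured TCP pose, the force and the opening at its end, in the units of the state.
- ctrl.read_state(): the state, without advancing time (a new reading comes with each control period).
- ctrl.snapshot(name): name is "side" or "top"; returns (picture, depth): 400x640x3 uint8, red, green, blue; 400x640 float32, m along the optical axis (not along the pixel's ray), 0 where there is no reading.
- ctrl.calibration(name): a dict with "fx", "fy", "cx", "cy" (pixels), "k1" (the pictures are not rectified: a ray, as slopes to the right and down, at radius r is drawn at 1 + k1 r^2 times it, then the intrinsics apply), "camera_from_world" (4x4, takes a point from world to camera coordinates). Camera axes: x right, y up, looking along -z (the intrinsics and any distortion apply to the point x, -y, -z); pixel columns grow to the right and rows downward; lengths in m; the calibration is good to about 2 mm. A picture is of the moment at which its call begins. calibration takes no time and is no camera call.
- ctrl.close_job(): hands the job in, once; it reports no verdict.
Trained networks look in the newest picture that a camera, given by its name, has taken for a name from the list of things; names that differ only in an ending like _2 or _b are one class to them, and where a whole thing is asked for, a point or a joint stands for the part that bears it (a point fixed in the world has none). Each returns a list of dicts, best first, with "confidence" (0 to 1); they miss things now and then, are a little off and sometimes report something else, mostly with a low value. They report only what shows in the picture. A call takes as long as a camera call.
- ctrl.boxes_of(camera, thing): "point" ([column, row] in pixels, amid what is visible of it).
- ctrl.spot_point(camera, thing): "point" ([column, row] in pixels: a listed point, or the origin of a listed thing).
The state is a dict: "time": time; "q": joint angles; "qd": joint speeds; "tau": joint torques, N m; "position": TCP position; "tcp_rot": TCP orientation; "contact_force": force on the tool from outside, world axes, zero at the start; "moment": the same for the moment, N m; "opening": finger opening in m.
Only numpy, scipy, OpenCV 4.12 (cv2) and the standard library are available. Lean on these libraries where they do the work, as an engineer would, in place of code of your own. Each camera call takes 0.05 s, during which the arm holds its last target. There are 200 camera calls.

## Working session

There is one attempt and no reset: what is moved stays moved. The work goes in short steps, Python scripts to look and compute and a shell command to move; the robot and the scene stay as the last step left them, time stands still between calls to the robot, and variables do not carry over. Pictures are saved under pics/ and viewed, about 8 in all and at most 12, crops included, and the job is handed in when it is done.

```bash
mkdir -p pics; cat > h.py <<'E'
import numpy as np, cv2
from workcell import ctrl
def ray(cam,px):
    c=ctrl.calibration(cam); d=np.array([(px[0]-c['cx'])/c['fx'],(px[1]-c['cy'])/c['fy']])
    s=d.copy()
    for _ in range(20): s=d/(1+c['k1']*(s@s))
    T=np.array(c['camera_from_world']); R=T[:3,:3]; o=-R.T@T[:3,3]
    return o, R.T@np.array([s[0],-s[1],-1.0])
def at_z(cam,px,z):
    o,d=ray(cam,px); return o+d*(z-o[2])/d[2]
def at_depth(cam,px,depth):
    o,d=ray(cam,px); return o+d*depth[int(round(px[1])),int(round(px[0]))]
def proj(cam,P):
    c=ctrl.calibration(cam); T=np.array(c['camera_from_world']); p=T[:3,:3]@np.array(P)+T[:3,3]
    s=np.array([p[0],-p[1]])/-p[2]; s=s*(1+c['k1']*(s@s)); return s*[c['fx'],c['fy']]+[c['cx'],c['cy']]
def cloud(cam,depth):
    c=ctrl.calibration(cam); v,u=np.mgrid[0:400,0:640].astype(float)
    d=np.stack([(u-c['cx'])/c['fx'],(v-c['cy'])/c['fy']],-1); s=d.copy()
    for _ in range(20): s=d/(1+c['k1']*(s**2).sum(-1,keepdims=True))
    T=np.array(c['camera_from_world']); R=T[:3,:3]; o=-R.T@T[:3,3]
    r=np.stack([s[...,0],-s[...,1],-np.ones_like(u)],-1)*depth[...,None]
    return o+r@R
def save(n,im,scale=1):
    cv2.imwrite('pics/'+n,cv2.resize(im[...,::-1],None,fx=scale,fy=scale,interpolation=cv2.INTER_CUBIC))
E
python3 - <<'E'
from h import *
np.set_printoptions(precision=4,suppress=True)
for cam in('top','side'):
    im,d=ctrl.snapshot(cam); save(cam+'0.png',im,1.25); np.savez('pics/'+cam+'0.npz',im=im,d=d)
    o,_=ray(cam,(320,200)); print(cam,o)
zs={'regulator':0,'knob_grip':.078,'lock_tab':.076,'batten':0,'fixture':0,'fence_face':.012,'flat_offcut':0,'tape_measure':0,'driver':0}
for cam in('top','side'):
    for t,z in zs.items():
        r=ctrl.spot_point(cam,t)[:2]
        for x in r: print(cam,t,round(x['confidence'],2),np.round(x['point']),at_z(cam,x['point'],z)[:3])
print(ctrl.read_state())
E
```

```text
top [ 0.4281 -0.2578  0.9881]
side [ 0.4444 -1.0597  0.8051]
top regulator 0.58 [242. 219.] [ 0.4513 -0.0682  0.    ]
top knob_grip 0.63 [228. 215.] [ 0.4596 -0.0499  0.078 ]
top knob_grip 0.41 [258. 222.] [ 0.4393 -0.1221  0.078 ]
top lock_tab 0.63 [255. 220.] [ 0.4443 -0.1149  0.076 ]
top batten 0.9 [290. 233.] [ 0.4108 -0.193   0.    ]
top fixture 0.75 [321. 158.] [ 0.6059 -0.2794  0.    ]
top fence_face 0.9 [318. 160.] [ 0.5996 -0.2732  0.012 ]
top flat_offcut 0.62 [340. 235.] [ 0.4005 -0.325   0.    ]
top tape_measure 0.69 [384. 240.] [ 0.3852 -0.4387  0.    ]
top driver 0.76 [406. 199.] [ 0.4919 -0.5001  0.    ]
side regulator 0.72 [286. 184.] [ 0.4466 -0.0714 -0.    ]
side knob_grip 0.73 [289. 151.] [ 0.4571 -0.041   0.078 ]
side lock_tab 0.72 [282. 175.] [ 0.4374 -0.1312  0.076 ]
side batten 0.95 [272. 224.] [ 0.4103 -0.2089  0.    ]
side fixture 0.82 [359. 242.] [ 0.5981 -0.2803 -0.    ]
side fence_face 0.87 [359. 236.] [ 0.5983 -0.2741  0.012 ]
side flat_offcut 0.9 [267. 256.] [ 0.3989 -0.308   0.    ]
side tape_measure 0.72 [260. 309.] [ 0.3833 -0.4452  0.    ]
side driver 0.71 [319. 332.] [ 0.492  -0.5048  0.    ]
side driver 0.17 [260. 306.] [ 0.3838 -0.4372  0.    ]
{'time': 1.0, 'q': array([ 63.4084,  10.3562,  92.0719,   0.002 ,  77.5669, -11.8215]), 'qd': array([-0.0103, -0.0636,  0.035 ,  0.006 , -0.0217, -0.005 ]), 'tau': array([  0.    , -43.3837, -34.2181,   0.0705,   0.0307,   0.    ]), 'position': array([0.1466, 0.556 , 0.2388]), 'tcp_rot': array([[ 0.2549,  0.967 ,  0.    ],
       [ 0.967 , -0.2549,  0.0001],
       [ 0.0001, -0.    , -1.    ]]), 'contact_force': array([0.0507, 0.3483, 0.3172]), 'moment': array([ 0.0035, -0.0209, -0.0101]), 'opening': 0.08823789953351892}
```

View pics/top0.png

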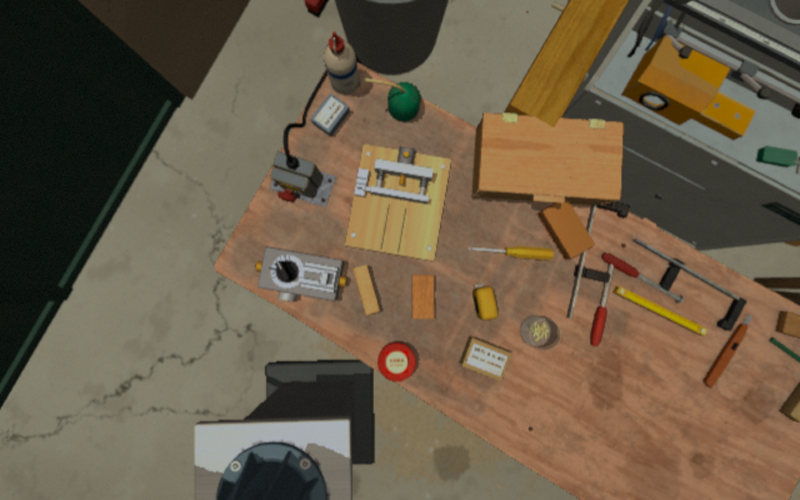

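View pics/side0.png

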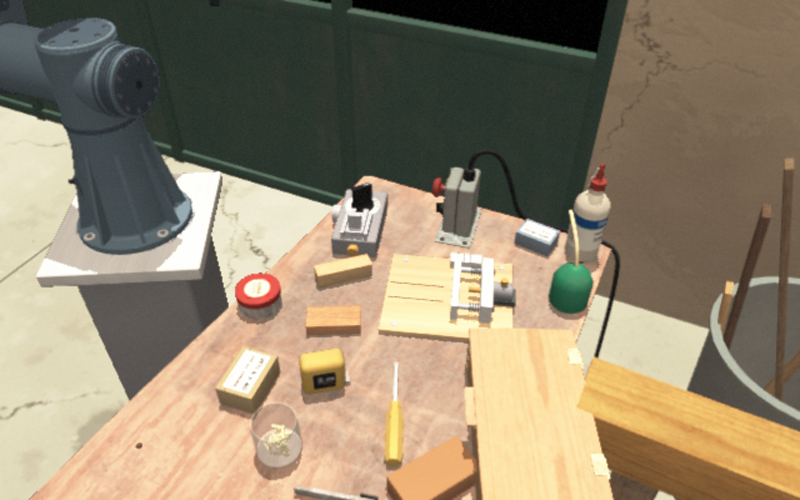

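```bash
python3 - <<'E'
from h import *
im=np.load('pics/top0.npz')['im']
c=np.vstack([cv2.resize(im[180:255,200:320],None,fx=5,fy=5,interpolation=cv2.INTER_CUBIC)])
save('crop0.png',c)
np.set_printoptions(precision=4,suppress=True)
for cam in('top','side'):
    d=np.load(f'pics/{cam}0.npz')['d']; P=cloud(cam,d); ok=d>0
    def rect(n,x0,x1,y0,y1,z0,z1):
        m=ok&(P[...,0]>x0)&(P[...,0]<x1)&(P[...,1]>y0)&(P[...,1]<y1)&(P[...,2]>z0)&(P[...,2]<z1)
        p=P[m]
        if len(p)<4: print(cam,n,'none');return
        r=cv2.minAreaRect((p[:,:2]*1000).astype(np.float32)); print(cam,n,len(p),np.round(r[0],1),np.round(r[1],1),round(r[2],1),'z',np.median(p[:,2]).round(4),'mean',p[:,:2].mean(0)*1000)
    rect('regtop',.36,.56,-.2,.05,.034,.048)
    rect('knob',.42,.50,-.09,0,.08,.095)
    rect('tab',.40,.48,-.15,-.09,.072,.09)
    rect('batten',.33,.49,-.27,-.16,.022,.038)
    rect('offcut',.32,.48,-.37,-.27,.014,.03)
    rect('bed',.45,.75,-.4,-.15,.008,.016)
    rect('fence',.57,.64,-.36,-.2,.040,.055)
    rect('tape',.3,.45,-.5,-.39,.05,.08)
E
```

```text
top regtop 1568 [441.3 -71.5] [165.5 100.5] 78.3 z 0.0397 mean [449.8003 -61.9298]
top knob 92 [454.7 -46. ] [39.1 11.9] 25.4 z 0.0874 mean [455.0185 -46.2198]
top tab 54 [ 438.7 -125.1] [12.1 23.1] 79.5 z 0.0831 mean [ 438.4205 -125.6154]
top batten 473 [ 411.  -192.3] [99.7 50.9] 14.8 z 0.0291 mean [ 413.8516 -202.2131]
top offcut 628 [ 415.3 -319.5] [ 44.3 128.6] 88.0 z 0.0211 mean [ 395.7244 -318.1295]
top bed 4498 [ 568.7 -267.1] [189.8 278.4] 78.4 z 0.0113 mean [ 579.973  -273.1842]
top fence 269 [ 626.7 -270.6] [135.3  52.1] 78.5 z 0.0458 mean [ 608.9987 -277.3428]
top tape 383 [ 380.9 -441.2] [66.2 35.7] 9.0 z 0.063 mean [ 381.4604 -439.7241]
side regtop 923 [439.3 -94.7] [213.9 101.4] 77.9 z 0.041 mean [452.3959 -84.3404]
side knob 95 [457.9 -47.9] [40.5 13.8] 30.3 z 0.0871 mean [457.6282 -48.8712]
side tab 79 [ 440.2 -127. ] [16.3 23.7] 83.1 z 0.0825 mean [ 440.3315 -128.4757]
side batten 554 [ 413.5 -195.4] [101.8  56.2] 19.0 z 0.0304 mean [ 416.9238 -204.6278]
side offcut 812 [ 415.8 -319.1] [ 49.3 124.5] 89.7 z 0.0228 mean [ 398.9004 -322.5008]
side bed 4549 [ 569.9 -268.5] [193.9 279.7] 78.7 z 0.013 mean [ 573.6321 -278.8547]
side fence 267 [ 625.6 -271.5] [138.9  48.9] 81.6 z 0.0476 mean [ 610.1239 -281.3974]
side tape 641 [ 383.1 -444.4] [65.7 37.7] 8.4 z 0.0643 mean [ 383.1776 -448.4939]
```

View crop.

View pics/crop0.png

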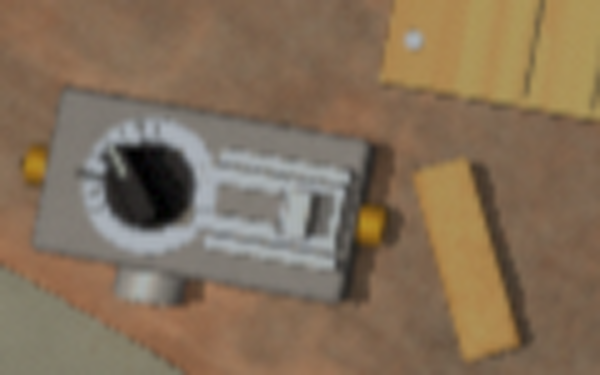

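```bash
python3 - <<'E'
from h import *
np.set_printoptions(precision=4,suppress=True)
for cam in('top','side'):
    d=np.load(f'pics/{cam}0.npz')['d']; P=cloud(cam,d); ok=d>0
    def rect(n,x0,x1,y0,y1,z0,z1,it=1):
        m=(ok&(P[...,0]>x0)&(P[...,0]<x1)&(P[...,1]>y0)&(P[...,1]<y1)&(P[...,2]>z0)&(P[...,2]<z1)).astype(np.uint8)
        k,l,s,_=cv2.connectedComponentsWithStats(m,connectivity=4)
        j=1+np.argmax(s[1:,4]); p=P[l==j]
        r=cv2.minAreaRect((p[:,:2]*1000).astype(np.float32)); print(cam,n,len(p),np.round(r[0],1),np.round(r[1],1),round(r[2],1),'z',np.median(p[:,2]).round(4),'mean',p[:,:2].mean(0)*1000)
    rect('regtop',.36,.56,-.17,.05,.036,.045)
    rect('batten',.33,.49,-.27,-.16,.026,.036)
    rect('offcut',.32,.48,-.37,-.27,.017,.03)
    rect('fence',.57,.64,-.36,-.2,.043,.052)
    rect('bed',.46,.75,-.39,-.15,.008,.016)
# fixture yaw from bed lines: direction of bed edges in image
E
```

```text
top regtop 1376 [441.9 -68.7] [159.7 100.5] 78.3 z 0.0396 mean [450.3765 -61.9144]
top batten 456 [ 413.9 -202.3] [99.1 29.8] 14.6 z 0.0291 mean [ 413.7714 -202.4554]
top offcut 619 [ 395.9 -318.8] [44.  89.5] 88.4 z 0.0212 mean [ 395.2383 -317.9936]
top fence 216 [ 605.9 -274.7] [119.   12.8] 78.3 z 0.0461 mean [ 605.6393 -275.1813]
top bed 3711 [ 595.2 -272.6] [189.8 220. ] 78.4 z 0.0113 mean [ 562.0361 -278.6085]
side regtop 782 [444.6 -70. ] [163.3 101.4] 77.9 z 0.041 mean [452.4176 -81.8352]
side batten 464 [ 416.4 -203.3] [100.4  36.3] 12.1 z 0.0307 mean [ 415.9816 -204.8767]
side offcut 759 [ 398.1 -319.1] [48.4 89.9] 87.7 z 0.0229 mean [ 398.7075 -321.2657]
side fence 229 [ 609.1 -273.2] [130.1  11.8] 78.3 z 0.0478 mean [ 607.6381 -279.7213]
side bed 3974 [ 598.5 -274.3] [193.6 221.5] 78.4 z 0.013 mean [ 563.2634 -284.3049]
```

```bash
cat >> h.py <<'E'
def plan(target,ang=None):
    s=ctrl.read_state(); R=np.array(s['tcp_rot']); p=np.array(s['position'])
    a=np.degrees(np.arctan2(R[1,0],R[0,0])); out={'t':s['time'],'pos':p.round(4),'ang':a.round(2),'F':np.round(s['contact_force'],1),'M':np.round(s['moment'],2),'open':round(s['opening'],4),'q6':s['q'][5].round(1),'tilt':R[:2,2].round(4)}
    if target is not None: out['shift']=(R.T@(np.array(target)-p)).round(4)
    if ang is not None: out['rz']=round(-np.radians(ang-a),4)
    for k,v in out.items(): print(k,v,end=' | ')
    print()
E
python3 -m pendant '[[0,0,0,0,0,0.1735],[0,0,0,0,0,0.1735],[0,0,0,0,0,0.1735],[0,0,0,0,0,0.1735],[0,0,0,0,0,0.1735],[0,0,0,0,0,0.1735],[0,0,0,0,0,0.1735],[0,0,0,0,0,0.1735],[0,0,0,0,0,0.1735],[0,0,0,0,0,0.1735],[0,0,0,0,0,0.1735],[0,0,0,0,0,0.1735],[0,0,0,0,0,0.1735],[0,0,0,0,0,0.1735]]' 0.05 20
python3 -c "
from h import *
plan([.456,-.047,.125],-64)"
```

```text
time: 2.75
position: [0.1466, 0.556, 0.2387]
tcp_rot: [[0.434, -0.901, -0.0], [-0.901, -0.434, 0.0], [-0.0, 0.0, -1.0]]
contact_force: [-0.1, 0.3, 1.0]
opening: 0.05
t 2.75 | pos [0.1466 0.556  0.2387] | ang -64.27 | F [-0.1  0.3  1. ] | M [-0.09  0.21 -0.02] | open 0.05 | q6 127.7 | tilt [-0.  0.] | shift [ 0.6776 -0.0169  0.1137] | rz -0.0047 |
```

```bash
python3 -m pendant '[[0.02,-0.001,0.004,0,0,0],[0.043,-0.001,0.007,0,0,0],[0.043,-0.001,0.007,0,0,0],[0.043,-0.001,0.007,0,0,0],[0.043,-0.001,0.007,0,0,0],[0.043,-0.001,0.007,0,0,0],[0.043,-0.001,0.007,0,0,0],[0.043,-0.001,0.007,0,0,0],[0.043,-0.001,0.007,0,0,0],[0.043,-0.001,0.007,0,0,0],[0.043,-0.001,0.007,0,0,0],[0.043,-0.001,0.007,0,0,0],[0.043,-0.001,0.007,0,0,0],[0.043,-0.001,0.007,0,0,0],[0.043,-0.001,0.007,0,0,0],[0.043,-0.001,0.007,0,0,0],[0.013,-0.001,0.005,0,0,0],[0,0,0,0,0,0]]'
python3 -c "
from h import *
plan([.456,-.047,.060],-64)"
```

```text
time: 5.0
position: [0.4593, -0.0455, 0.1242]
tcp_rot: [[0.438, -0.899, -0.001], [-0.899, -0.438, 0.001], [-0.001, 0.001, -1.0]]
contact_force: [-1.2, 0.4, 0.5]
opening: 0.0502
t 5.0 | pos [ 0.4593 -0.0455  0.1242] | ang -64.01 | F [-1.2  0.4  0.5] | M [-0.03  0.17 -0.01] | open 0.0502 | q6 43.5 | tilt [-0.0013  0.0007] | shift [-0.      0.0035  0.0643] | rz -0.0002 |
```

```bash
python3 -m pendant '[[0,0.0035,0.016,0,0,0],[0,0,0.016,0,0,0],[0,0,0.016,0,0,0],[0,0,0.016,0,0,0],[0,0,0,0,0,0]]'
python3 -m pendant '[[0,0,0,0,0,0],[0,0,0,0,0,0],[0,0,0,0,0,0],[0,0,0,0,0,0],[0,0,0,0,0,0]]' 0 15
python3 -c "
from h import *
plan([.456,-.047,.060],-11.7)"
```

```text
time: 5.62
position: [0.4553, -0.0465, 0.059]
tcp_rot: [[0.439, -0.898, -0.003], [-0.898, -0.439, 0.001], [-0.003, 0.002, -1.0]]
contact_force: [-0.0, 0.5, -0.2]
opening: 0.0502
time: 6.25
position: [0.4561, -0.0461, 0.061]
tcp_rot: [[0.439, -0.898, -0.001], [-0.898, -0.439, 0.002], [-0.002, -0.0, -1.0]]
contact_force: [-3.6, 5.5, 5.8]
opening: 0.0116
t 6.25 | pos [ 0.4561 -0.0461  0.061 ] | ang -63.96 | F [-3.6  5.5  5.8] | M [0.83 0.54 0.01] | open 0.0116 | q6 43.2 | tilt [-0.0009  0.002 ] | shift [0.0008 0.0005 0.001 ] | rz -0.9121 |
```

```bash
python3 -m pendant '[[-0.0007,0,0,0,0,0],[0,0,0,0,0,-0.0912],[0,0,0,0,0,-0.0912],[0,0,0,0,0,-0.0912],[0,0,0,0,0,-0.0912],[0,0,0,0,0,-0.0912],[0,0,0,0,0,-0.0912],[0,0,0,0,0,-0.0912],[0,0,0,0,0,-0.0912],[0,0,0,0,0,-0.0912],[0,0,0,0,0,-0.0912],[0,0,0,0,0,0],[0,0,0,0,0,0]]'
python3 -c "
from h import *
plan([.456,-.047,.060],-11.7)"
```

```text
time: 7.88
position: [0.457, -0.0467, 0.0611]
tcp_rot: [[0.979, -0.204, 0.002], [-0.204, -0.979, -0.0], [0.002, 0.0, -1.0]]
contact_force: [2.6, 1.7, 1.8]
opening: 0.0118
t 7.875 | pos [ 0.457  -0.0467  0.0611] | ang -11.79 | F [2.6 1.7 1.8] | M [ 0.04 -0.39  0.01] | open 0.0118 | q6 -8.9 | tilt [ 0.0016 -0.0004] | shift [-0.0009  0.0005  0.0011] | rz -0.0016 |
```

```bash
python3 -m pendant '[[0,0,0,0,0,0],[0,0,0,0,0,0],[0,0,-0.005,0,0,0],[0,0,-0.02,0,0,0],[0,0,-0.02,0,0,0],[0,0.02,0,0,0,0],[0,0.03,0,0,0,0],[0,0.03,0,0,0,0],[0,0,0,0,0,0]]' 0.05
python3 - <<'E'
from h import *
im,d=ctrl.snapshot('top'); save('c1.png',im[180:255,200:320],5)
plan([.440,-.126,.062],-11.7)
for cam in('top',):
    P=cloud(cam,d);m=(d>0)&(P[...,2]>.08)&(P[...,2]<.095)&(abs(P[...,0]-.456)<.03)&(abs(P[...,1]+.047)<.03)
    p=P[m]; print(len(p)); 
    if len(p)>5: print(cv2.minAreaRect((p[:,:2]*1000).astype(np.float32)))
E
```

```text
time: 9.0
position: [0.44, -0.1263, 0.1061]
tcp_rot: [[0.979, -0.205, 0.0], [-0.205, -0.979, -0.0], [0.001, 0.0, -1.0]]
contact_force: [0.0, 0.3, 0.9]
opening: 0.0502
t 9.05 | pos [ 0.4399 -0.1252  0.1059] | ang -11.82 | F [0.5 0.9 0.2] | M [-0.04  0.04 -0.01] | open 0.0497 | q6 -19.0 | tilt [0.     0.0002] | shift [0.0003 0.0008 0.0439] | rz -0.002 | 
0
```

View pics/c1.png

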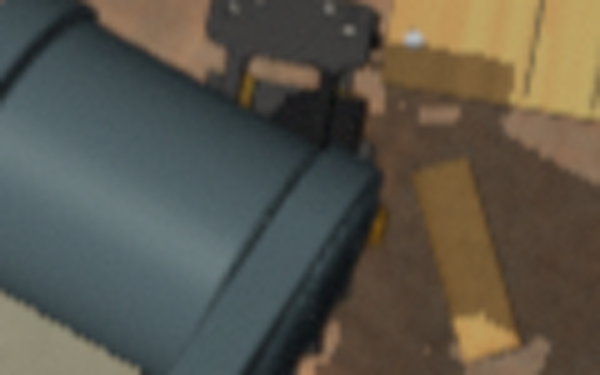

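The top view is blocked by the arm; the regulator is hidden beneath it. I'll check with the side camera.

```bash
python3 - <<'E'
from h import *
im,d=ctrl.snapshot('side'); u,v=map(int,proj('side',[.456,-.047,.07])); print(u,v); save('s1.png',im[v-40:v+50,u-60:u+60],5)
P=cloud('side',d);m=(d>0)&(P[...,2]>.08)&(P[...,2]<.092)&(abs(P[...,0]-.456)<.03)&(abs(P[...,1]+.047)<.035)
p=P[m]; print(len(p)); 
if len(p)>5: print(cv2.minAreaRect((p[:,:2]*1000).astype(np.float32)))
E
```

```text
288 155
70
((458.3125305175781, -45.84447479248047), (45.027523040771484, 11.871879577636719), 77.54314422607422)
```

View pics/s1.png

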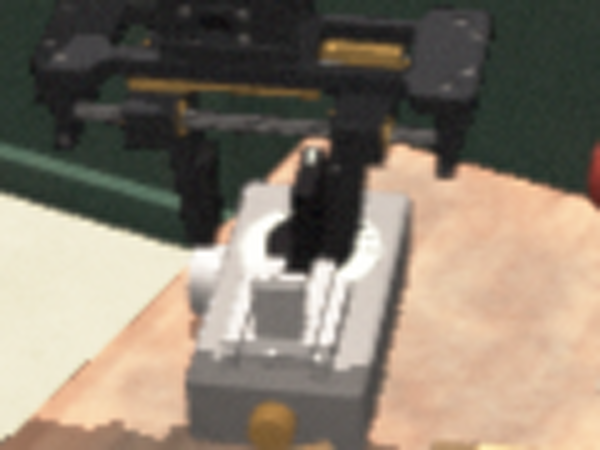

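The knob bar now runs along the regulator with its white line at the far end (crop px 313,155), and the fingers straddle the tab. Next, grip the tab.

```bash
python3 -m pendant '[[0,0,0.015,0,0,0],[0,0,0.015,0,0,0],[0,0,0.014,0,0,0],[0,0,0,0,0,0]]'
python3 -m pendant '[[0,0,0,0,0,0],[0,0,0,0,0,0],[0,0,0,0,0,0],[0,0,0,0,0,0]]' 0 25
python3 -m pendant '[[0,-0.006,0,0,0,0],[0,-0.006,0,0,0,0],[0,-0.006,0,0,0,0],[0,-0.006,0,0,0,0],[0,-0.006,0,0,0,0],[0,-0.005,0,0,0,0],[0,0,0,0,0,0]]'
python3 -c "
from h import *
plan([.4479,-.0888,.062],-11.7)"
```

```text
time: 9.6
position: [0.4388, -0.1239, 0.0599]
tcp_rot: [[0.979, -0.202, -0.003], [-0.202, -0.979, 0.002], [-0.004, -0.001, -1.0]]
contact_force: [0.3, -0.0, -0.5]
opening: 0.0503
time: 10.1
position: [0.4406, -0.1251, 0.0622]
tcp_rot: [[0.979, -0.203, 0.001], [-0.203, -0.979, -0.001], [0.001, 0.0, -1.0]]
contact_force: [0.6, 0.6, 1.2]
opening: 0.0237
time: 10.98
position: [0.4479, -0.0899, 0.0622]
tcp_rot: [[0.979, -0.202, 0.001], [-0.202, -0.979, 0.0], [0.001, -0.0, -1.0]]
contact_force: [2.0, 1.2, 6.2]
opening: 0.0236
t 10.975 | pos [ 0.4479 -0.0899  0.0622] | ang -11.66 | F [2.  1.2 6.2] | M [ 0.06 -0.21 -0.04] | open 0.0236 | q6 -14.7 | tilt [0.0015 0.0001] | shift [-0.0002 -0.0011  0.0002] | rz 0.0006 |
```

Advance to the stop, watching the force.

```bash
python3 -m pendant '[[0,-0.002,0,0,0,0],[0,-0.001,0,0,0,0],[0,0,0,0,0,0]]'; python3 -m pendant '[[0,-0.002,0,0,0,0],[0,-0.001,0,0,0,0],[0,0,0,0,0,0]]'; python3 -m pendant '[[0,-0.001,0,0,0,0],[0,-0.001,0,0,0,0],[0,0,0,0,0,0]]'
```

```text
time: 11.35
position: [0.4484, -0.0875, 0.0621]
tcp_rot: [[0.979, -0.202, 0.001], [-0.202, -0.979, -0.0], [0.001, 0.0, -1.0]]
contact_force: [1.2, -1.7, 4.8]
opening: 0.0234
time: 11.72
position: [0.4485, -0.0871, 0.0622]
tcp_rot: [[0.979, -0.202, 0.0], [-0.202, -0.979, -0.005], [0.001, 0.005, -1.0]]
contact_force: [-2.6, -15.4, 3.6]
opening: 0.0236
time: 12.1
position: [0.4486, -0.0869, 0.0622]
tcp_rot: [[0.98, -0.201, -0.001], [-0.201, -0.98, -0.008], [0.001, 0.008, -1.0]]
contact_force: [-6.3, -22.9, 1.7]
opening: 0.0238
```

```bash
python3 -m pendant '[[0,0,0,0,0,0],[0,0,0,0,0,0],[0,0,0,0,0,0],[0,0,-0.01,0,0,0],[0,0,-0.03,0,0,0],[-0.005,0.025,-0.02,0,0,0],[-0.005,0.035,0,0,0,0],[-0.005,0.035,0,0,0,0],[-0.0056,0.0303,0,0,0,0],[0,0,0,0,0,0.159],[0,0,0,0,0,0.159],[0,0,0,0,0,0.159],[0,0,0,0,0,0.159],[0,0,0,0,0,0.159],[0,0,0,0,0,0.159],[0,0,0,0,0,0.159],[0,0,0,0,0,0]]' 0.047
python3 - <<'E'
from h import *
for cam,w in(('side',(.455,-.06,.07)),('top',(.44,-.1,.07))):
    im,d=ctrl.snapshot(cam); u,v=map(int,proj(cam,w)); save(f'{cam}2.png',im[v-40:v+50,u-60:u+60],5)
    P=cloud(cam,d)
    for n,c,r in (('knob',(.456,-.047),.03),('tab',(.448,-.089),.018)):
        p=P[(d>0)&(P[...,2]>.077)&(P[...,2]<.092)&(abs(P[...,0]-c[0])<r)&(abs(P[...,1]-c[1])<r)]
        if len(p)>5: print(cam,n,len(p),cv2.minAreaRect((p[:,:2]*1000).astype(np.float32)))
    for x in ctrl.spot_point(cam,'lock_tab')[:2]: print(x,at_z(cam,x['point'],.076))
    for x in ctrl.spot_point(cam,'batten')[:2]: print(x,at_z(cam,x['point'],.0))
plan([.403,-.2055,.006],-75.4)
E
```

```text
time: 14.22
position: [0.4034, -0.2012, 0.1223]
tcp_rot: [[0.253, -0.968, 0.0], [-0.968, -0.253, -0.0], [0.0, -0.0, -1.0]]
contact_force: [0.2, -0.1, -0.5]
opening: 0.0472
side knob 57 ((457.95233154296875, -44.81989288330078), (40.54702377319336, 11.912504196166992), 79.13018035888672)
{'point': [287.7, 167.1], 'confidence': 0.38} [ 0.45164557 -0.10109641  0.076     ]
{'point': [275.4, 222.0], 'confidence': 0.77} [ 4.17583444e-01 -2.03827066e-01  1.11022302e-16]
{'point': [284.8, 183.0], 'confidence': 0.63} [ 0.44305033 -0.06523654  0.        ]
top knob 85 ((454.7838439941406, -45.34588623046875), (40.6300163269043, 11.843609809875488), 79.08036804199219)
{'point': [243.7, 216.3], 'confidence': 0.68} [ 0.45499889 -0.08718608  0.076     ]
{'point': [405.7, 199.4], 'confidence': 0.46} [ 0.48554964 -0.48165661  0.076     ]
{'point': [290.8, 232.9], 'confidence': 0.53} [ 0.41047791 -0.19558288  0.        ]
t 14.525 | pos [ 0.4032 -0.2012  0.1218] | ang -75.38 | F [-0.2  0.  -0.8] | M [-0.03  0.17 -0.  ] | open 0.0472 | q6 33.7 | tilt [ 0.0001 -0.0001] | shift [0.0041 0.0013 0.1158] | rz 0.0004 |
```

View pics/side2.png

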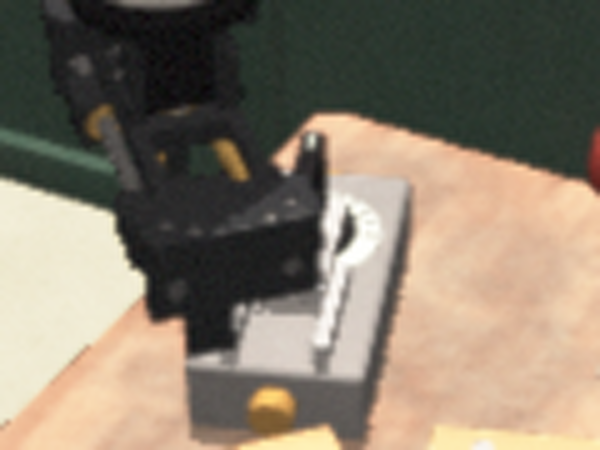

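The knob measures 79.1° against a regulator axis of about 78.3°, so it is on the mark. The tab is hidden behind the gripper, so I'll check it later. Next, pick up the batten.

```bash
python3 -m pendant '[[0.004,0.001,0.02,0,0,0],[0,0,0.025,0,0,0],[0,0,0.025,0,0,0],[0,0,0.025,0,0,0],[0,0,0.015,0,0,0],[0,0,0.005,0,0,0],[0,0,0,0,0,0]]'
python3 -m pendant '[[0,0,0,0,0,0],[0,0,0,0,0,0],[0,0,0,0,0,0],[0,0,0,0,0,0]]' 0 45
python3 -c "
from h import *
plan([.403,-.2055,.006],-75.4)"
```

```text
time: 15.4
position: [0.4034, -0.2055, 0.0069]
tcp_rot: [[0.251, -0.968, 0.0], [-0.968, -0.251, -0.0], [0.0, -0.0, -1.0]]
contact_force: [0.4, -0.4, -0.8]
opening: 0.047
time: 15.9
position: [0.4037, -0.2058, 0.0074]
tcp_rot: [[0.251, -0.968, 0.001], [-0.968, -0.251, -0.001], [0.001, -0.001, -1.0]]
contact_force: [-0.7, 0.9, 7.4]
opening: 0.0296
t 15.9 | pos [ 0.4037 -0.2058  0.0074] | ang -75.46 | F [-0.7  0.9  7.4] | M [ 0.1   0.23 -0.01] | open 0.0296 | q6 33.4 | tilt [ 0.001  -0.0009] | shift [-0.0005  0.0006  0.0014] | rz -0.001 |
```

```bash
python3 -m pendant '[[0,0,-0.01,0,0,0],[0,0,-0.02,0,0,0],[0,0,-0.02,0,0,0],[0,0,0,0,0,0.1143],[0,0,0,0,0,0.1143],[0,0,0,0,0,0.1143],[0,0,0,0,0,0.1143],[0,0,0,0,0,0],[0,0,0,0,0,0]]'
python3 -c "
from h import *
plan([.5246,-.258,.03],-101.65)"
```

```text
time: 17.02
position: [0.4032, -0.2054, 0.0569]
tcp_rot: [[-0.2, -0.98, 0.0], [-0.98, 0.2, -0.0], [0.0, -0.0, -1.0]]
contact_force: [-0.3, -0.0, -0.6]
opening: 0.0297
t 17.025 | pos [ 0.4032 -0.2054  0.0569] | ang -101.52 | F [-0.3 -0.  -0.6] | M [-0.02  0.18  0.01] | open 0.0297 | q6 59.4 | tilt [ 0.     -0.0001] | shift [ 0.0273 -0.1295  0.0269] | rz 0.0022 |
```

```bash
python3 -m pendant '[[0.003,-0.013,0,0,0,0.002],[0.005,-0.022,0,0,0,0],[0.005,-0.022,0,0,0,0],[0.005,-0.022,0.004,0,0,0],[0.005,-0.022,0.006,0,0,0],[0.0043,-0.0185,0.006,0,0,0],[0,-0.01,0.006,0,0,0],[0,0,0,0,0,0],[0,0,0,0,0,0]]'
python3 - <<'E'
from h import *
np.set_printoptions(precision=4,suppress=True)
plan([.5246,-.258,.0205],-101.65)
for cam in('top','side'):
    im,d=ctrl.snapshot(cam); np.savez(f'pics/{cam}3.npz',im=im,d=d)
    u,v=map(int,proj(cam,(.53,-.2,.03))); save(f'{cam}3.png',im[max(0,v-60):v+60,u-80:u+80],5)
    P=cloud(cam,d)
    for x in ctrl.spot_point(cam,'lock_tab')[:1]: print(cam,x,at_z(cam,x['point'],.076))
    for x in ctrl.spot_point(cam,'batten')[:1]: print(cam,x,at_z(cam,x['point'],.023))
    for n,c,r,z in (('knob',(.456,-.047),.03,(.08,.092)),('tab',(.447,-.089),.018,(.077,.092)),('battenfront',(.57,-.267),.028,(.047,.062))):
        p=P[(d>0)&(P[...,2]>z[0])&(P[...,2]<z[1])&(abs(P[...,0]-c[0])<r)&(abs(P[...,1]-c[1])<r)]
        if len(p)>5: print(cam,n,len(p),cv2.minAreaRect((p[:,:2]*1000).astype(np.float32)))
E
```

```text
time: 18.15
position: [0.524, -0.2581, 0.0345]
tcp_rot: [[-0.204, -0.979, -0.001], [-0.979, 0.204, 0.001], [-0.0, 0.001, -1.0]]
contact_force: [0.4, -0.2, -0.6]
opening: 0.0296
t 18.15 | pos [ 0.524  -0.2581  0.0345] | ang -101.75 | F [ 0.4 -0.2 -0.6] | M [0.05 0.16 0.04] | open 0.0296 | q6 63.9 | tilt [-0.0007  0.0005] | shift [-0.0002 -0.0006  0.014 ] | rz -0.0017 | 
side {'point': [285.6, 163.0], 'confidence': 0.63} [ 0.4473 -0.0849  0.076 ]
side {'point': [329.4, 230.5], 'confidence': 0.57} [ 0.5344 -0.2636  0.023 ]
side knob 72 ((457.8634338378906, -46.72548294067383), (42.331302642822266, 12.287619590759277), 79.53116607666016)
side tab 56 ((448.75909423828125, -89.39653015136719), (14.251893043518066, 23.565176010131836), 77.28784942626953)
side battenfront 204 ((569.7556762695312, -268.0740661621094), (36.12450408935547, 32.0399169921875), 83.41825103759766)
```

View pics/side3.png

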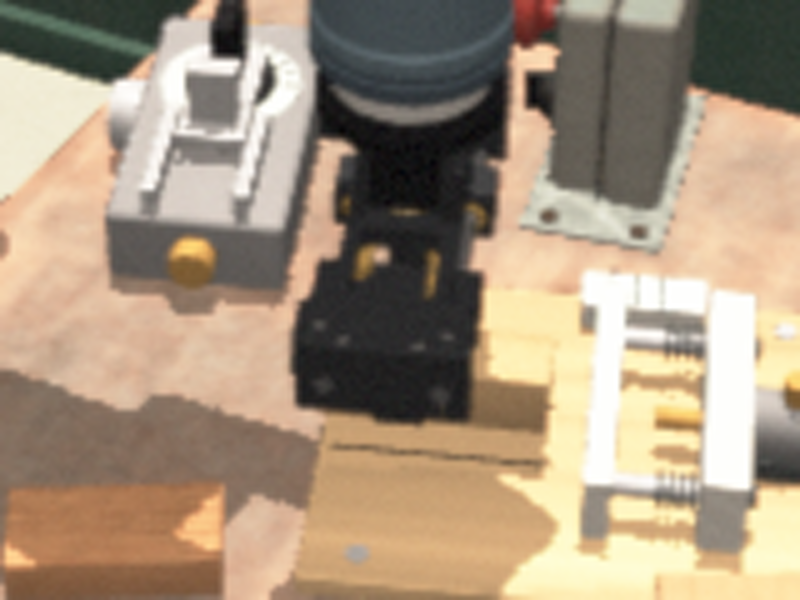

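View pics/top3.png

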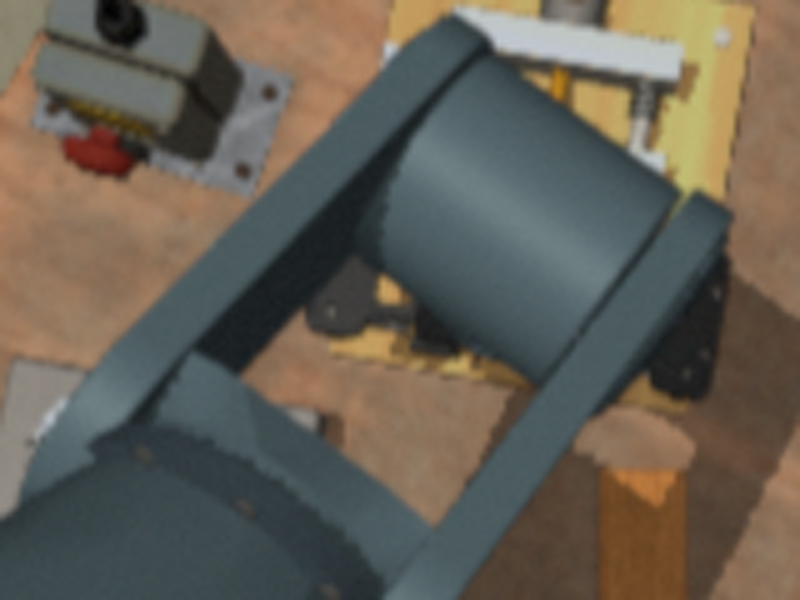

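```bash
python3 -m pendant '[[0,0,0.006,0,0,-0.0017],[0,0,0.005,0,0,0],[0,0,0.002,0,0,0],[0,0,0,0,0,0]]'; python3 -m pendant '[[0,0,0.0015,0,0,0],[0,0,0.001,0,0,0],[0,0,0,0,0,0]]'
```

```text
time: 18.95
position: [0.5243, -0.2583, 0.0213]
tcp_rot: [[-0.202, -0.979, -0.001], [-0.979, 0.202, 0.0], [-0.0, 0.001, -1.0]]
contact_force: [0.4, 0.2, -0.7]
opening: 0.0293
time: 19.32
position: [0.5246, -0.2586, 0.0195]
tcp_rot: [[-0.202, -0.979, 0.0], [-0.979, 0.202, -0.0], [0.0, -0.0, -1.0]]
contact_force: [-0.8, 1.1, 1.9]
opening: 0.0294
```

```bash
python3 -m pendant '[[-0.0005,0,0.0005,0,0,0],[0,-0.004,0,0,0,0],[0,-0.004,0,0,0,0],[0,-0.003,0,0,0,0],[0,0,0,0,0,0]]'; python3 -m pendant '[[0,-0.003,0,0,0,0],[0,-0.003,0,0,0,0],[0,-0.002,0,0,0,0],[0,0,0,0,0,0]]'
```

```text
time: 19.95
position: [0.5355, -0.2606, 0.0194]
tcp_rot: [[-0.202, -0.979, 0.0], [-0.979, 0.202, -0.001], [0.001, -0.0, -1.0]]
contact_force: [-2.4, 1.6, 6.5]
opening: 0.0298
time: 20.45
position: [0.5427, -0.262, 0.0194]
tcp_rot: [[-0.202, -0.979, -0.001], [-0.979, 0.202, -0.0], [0.0, 0.001, -1.0]]
contact_force: [-5.1, 1.3, 7.1]
opening: 0.0293
```

```bash
python3 -m pendant '[[0,-0.002,0,0,0,0],[0,-0.002,0,0,0,0],[0,-0.002,0,0,0,0],[0,0,0,0,0,0]]'
python3 - <<'E'
from h import *
np.set_printoptions(precision=4,suppress=True)
plan([.6-.9794*.046,-.2735+.2019*.046,.0194],-101.65)
for cam in('side',):
    im,d=ctrl.snapshot(cam); P=cloud(cam,d)
    for x in ctrl.spot_point(cam,'fence_face')[:1]: 
        w=at_z(cam,x['point'],.012); print(x,w,(w-[.6,-.2735,0])@[.9794,-.2019,0])
    d0=np.load('pics/side0.npz')['d']
    for D in(d0,d):
        Q=cloud(cam,D); X=(Q-[.6,-.2735,0])@[.9794,-.2019,0]; Y=(Q-[.6,-.2735,0])@[.2019,.9794,0]
        m=(D>0)&(Q[...,2]>.043)&(Q[...,2]<.052)&(X>-.01)&(X<.04)&(Y>-.06)&(Y<-.02)
        print('fence top mean x',X[m].mean(),X[m].min(),X[m].max(),m.sum())
E
```

```text
time: 20.95
position: [0.5473, -0.2629, 0.0194]
tcp_rot: [[-0.202, -0.979, -0.004], [-0.979, 0.202, 0.001], [-0.0, 0.004, -1.0]]
contact_force: [-11.2, 1.7, 13.0]
opening: 0.0299
t 20.95 | pos [ 0.5473 -0.2629  0.0194] | ang -101.65 | F [-11.2   1.7  13. ] | M [ 0.23  1.85 -0.05] | open 0.0299 | q6 64.9 | tilt [-0.0041  0.0009] | shift [-0.0003 -0.0078 -0.    ] | rz 0.0 | 
{'point': [362.5, 235.6], 'confidence': 0.74} [ 0.6058 -0.2735  0.012 ] 0.005664863725262676
fence top mean x 0.008899118564961672 0.0028626998882406635 0.014713167945100617 83
fence top mean x 0.015066500974286948 0.009197237848363075 0.02106238460297595 81
```

```bash
python3 -m pendant '[[0,-0.001,-0.0005,0,0,0],[0,-0.002,0,0,0,0],[0,-0.002,0,0,0,0],[0,-0.002,0,0,0,0],[0,0,0,0,0,0]]'
cat > f.py <<'E'
from h import *
np.set_printoptions(precision=4,suppress=True)
plan(None)
im,d=ctrl.snapshot('side'); X={}
for k,D in((0,np.load('pics/side0.npz')['d']),(1,d)):
    Q=cloud('side',D); x=(Q-[.6,-.2735,0])@[.9794,-.2019,0]; Y=(Q-[.6,-.2735,0])@[.2019,.9794,0]
    m=(D>0)&(Q[...,2]>.043)&(Q[...,2]<.052)&(x>-.01)&(x<.04)&(Y>-.06)&(Y<-.02); X[k]=np.array([x[m].mean(),x[m].min(),x[m].max()])
print('fence travel',X[1]-X[0])
u,v=map(int,proj('side',(.6,-.25,.03))); save('fence%d.png'%int(ctrl.read_state()['time']*10),im[v-50:v+50,u-65:u+65],6)
m=(d>0)&(Q[...,2]>.035)&(Q[...,2]<.048)&(x>-.03)&(x<.01)&(abs(Y)<.025)
p=Q[m]; print('batten top',len(p),'z',np.median(p[:,2]),'slope dz/dx',np.polyfit(x[m],p[:,2],1)[0], 'Y range',Y[m].min(),Y[m].max())
E
python3 f.py; ls pics
```

```text
time: 21.68
position: [0.5527, -0.264, 0.0194]
tcp_rot: [[-0.202, -0.979, -0.007], [-0.979, 0.202, 0.002], [-0.001, 0.007, -1.0]]
contact_force: [-15.3, 1.9, 13.4]
opening: 0.0296
t 21.675 | pos [ 0.5527 -0.264   0.0194] | ang -101.65 | F [-15.3   1.9  13.4] | M [ 0.15  2.37 -0.1 ] | open 0.0296 | q6 65.2 | tilt [-0.007  0.002] | 
fence travel [0.0118 0.0119 0.0118]
batten top 142 z 0.042544092864446825 slope dz/dx 0.03407535550015408 Y range -0.016794297658937765 0.015979342734855066
c1.png
crop0.png
fence217.png
s1.png
side0.npz
side0.png
side2.png
side3.npz
side3.png
top0.npz
top0.png
top2.png
top3.npz
top3.png
```

```bash
python3 -m pendant '[[0,-0.001,0,0.002,0,0],[0,-0.001,0,0.002,0,0],[0,-0.001,0,0.002,0,0],[0,-0.001,0,0,0,0],[0,-0.0005,0,0,0,0],[0,0,0,0,0,0]]'
python3 f.py
```

```text
time: 22.48
position: [0.5557, -0.2646, 0.0194]
tcp_rot: [[-0.202, -0.979, -0.004], [-0.979, 0.202, 0.002], [-0.001, 0.005, -1.0]]
contact_force: [-22.2, 2.9, 18.9]
opening: 0.0296
t 22.475 | pos [ 0.5557 -0.2646  0.0194] | ang -101.63 | F [-22.2   2.9  18.9] | M [ 0.24  3.35 -0.06] | open 0.0296 | q6 65.2 | tilt [-0.0042  0.0018] | 
fence travel [0.0147 0.015  0.0149]
batten top 124 z 0.04250522589848643 slope dz/dx 0.032111635968015306 Y range -0.01828196337399231 0.014947943113161038
```

```bash
python3 -m pendant '[[0,0,-0.0005,0,0,0],[0,0,-0.0005,0,0,0],[0,0,-0.0003,0,0,0],[0,0,0,0,0,0],[0,0,0,0,0,0]]'
python3 f.py
```

```text
time: 23.15
position: [0.5561, -0.2646, 0.0194]
tcp_rot: [[-0.202, -0.979, -0.003], [-0.979, 0.202, 0.002], [-0.001, 0.003, -1.0]]
contact_force: [-15.5, 0.9, 7.5]
opening: 0.0292
t 23.15 | pos [ 0.5561 -0.2646  0.0194] | ang -101.66 | F [-15.5   0.9   7.5] | M [-0.16  2.57 -0.1 ] | open 0.0292 | q6 65.2 | tilt [-0.0031  0.0016] | 
fence travel [0.015  0.0152 0.0152]
batten top 124 z 0.04242674236697036 slope dz/dx 0.01639162933915889 Y range -0.018091994701804615 0.015596405701510385
```

```bash
python3 -m pendant '[[0,-0.0003,0,0,0,0],[0,0,0,0,0,0],[0,0,0,0,0,0],[0,0,0,0,0,0],[0,0,0,0,0,0],[0,0,0,0,0,0],[0,0,0,0,0,0],[0,0,0,0,0,0],[0,0,0,0,0,0],[0,0,0,0,0,0],[0,0,0,0,0,0],[0,0,0,0,0,0],[0,0,0,0,0,0],[0,0,0,0,0,0],[0,0,0,0,0,0],[0,0,0,0,0,0],[0,0,0,0,0,0],[0,0,0,0,0,0],[0,0,0,0,0,0],[0,0,0,0,0,0]]'
python3 f.py; ls pics | grep fence; cp $(ls -t pics/fence*|head -1) pics/last.png
python3 - <<'E'
from h import *
for t,z in(('regulator',0),('flat_offcut',0),('tape_measure',0),('driver',0),('lock_tab',.076)):
    for x in ctrl.spot_point('side',t)[:1]: print(t,x['confidence'],at_z('side',x['point'],z))
E
```

```text
time: 25.7
position: [0.5562, -0.2646, 0.0195]
tcp_rot: [[-0.202, -0.979, -0.003], [-0.979, 0.202, 0.002], [-0.001, 0.004, -1.0]]
contact_force: [-16.5, 0.8, 8.3]
opening: 0.0297
t 25.7 | pos [ 0.5562 -0.2646  0.0195] | ang -101.65 | F [-16.5   0.8   8.3] | M [-0.06  2.61 -0.08] | open 0.0297 | q6 65.2 | tilt [-0.0034  0.0018] | 
fence travel [0.0151 0.0153 0.0153]
batten top 120 z 0.04238592080720255 slope dz/dx 0.02282758119633911 Y range -0.01852539031739183 0.01520877869191763
fence217.png
fence225.png
fence232.png
fence257.png
regulator 0.6 [ 4.49194180e-01 -6.60848989e-02 -1.11022302e-16]
flat_offcut 0.95 [ 0.39894122 -0.30857115  0.        ]
tape_measure 0.94 [ 0.38996498 -0.44215727  0.        ]
driver 0.7 [ 4.92360077e-01 -4.98200644e-01  1.11022302e-16]
lock_tab 0.75 [ 0.44707115 -0.09151469  0.076     ]
```

View pics/last.png

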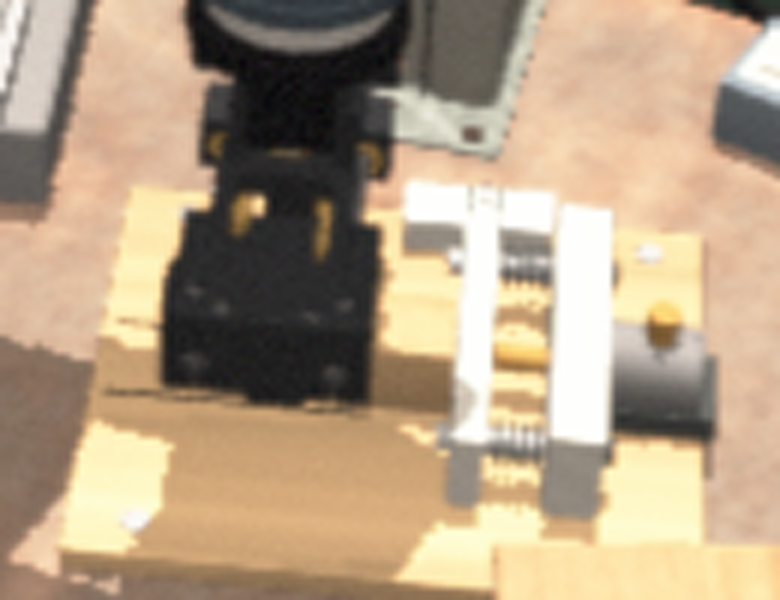

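```bash
python3 -c "
from h import *
plan(None); ctrl.close_job(); plan(None)"
```

```text
t 26.0 | pos [ 0.5562 -0.2647  0.0194] | ang -101.66 | F [-17.1   0.4   8.4] | M [-0.1   2.63 -0.08] | open 0.0294 | q6 65.2 | tilt [-0.0035  0.0018] | 
the job is handed in; nothing more can be done
the job is handed in; nothing more can be done
```

I did all the steps in order and handed the job in at 26.0 s, with the arm still holding the push.

- **Knob:** turned onto the heavy mark. After I let go, the cameras put its bar at about 79.1–79.5°, against 78.3° for the mark's direction.
- **Lock:** slid until it met a firm stop, at about 24 N. The side camera puts the tab 43.6 mm from the knob axis; fully home is 43 mm.
- **Batten:** laid flat on the bed, pointing at the fence and about 0.1 mm off the midline by arm position. The midline comes from the camera measurement of the fixture, and the two cameras differ by about 1 mm on it.
- **Fence:** pushed back 15.1–15.3 mm by depth image, about 10.6 N by the spring rate. That is between the two lines and well short of the end stop. I held it steady for over 2 s.
- **Other loose things:** the offcut and screwdriver were found where they started. The tape measure reads about 7 mm off in x, most likely detection scatter, as the arm never went near it.

**Checks that disagreed or stayed open:**
- The wrist showed about 16–17 N along the push, not 10.6 N. I put the extra down to friction on the bed, since I was pressing down with about 8 N.
- The depth image showed a slight slope on the batten's top (about 0.02). The tool itself was only 0.2° off vertical.
- I could not make out the fence's pointer against its scale lines, so its position is inferred from the measured travel.

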